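# Hang the jar carrier on the spring scale

## Task

Weigh the jar of dulce: take the wire carrier by its red handle, lift it off the plain hook of the green stand and hang it on the hook of the spring scale, level all the way so the jar stays standing, and without setting it down anywhere. Keep hold while you lower it and let the scale take up the weight little by little; let go only when the scale is carrying just the whole weight, so that it is neither dropped onto the scale nor dragged down past its weight and the scale barely bounces. Be gentle with both hooks, leave the carrier hanging still and free on the scale, and leave everything else where it is.

Things in the scene. Friction and masses are not known exactly. Their poses are not given: they have to be found in the camera images.
- carrier: Loose steel-wire carrier for one jar; starts on the plain hook. Tray 84 x 84 mm. Rigid bail of 6 mm wire in its y-z plane: legs at y = +-42 mm, then two 27-degree slopes peaking 158 mm above the underside. Handle to -x. Origin: underside, below the peak; z up. With jar 280 to 660 g in all, differing each run. Free, it hangs level within 3 degrees and can swing and turn on a hook.
- handle (a point): Middle of the carrier's red plastic handle: 52 mm long (carrier x), 16 mm wide (y), 28 mm high (z), at (-98, 0, 48) mm in the carrier's frame, free all round. Grip it from above across the 16 mm; the weight then acts about 95 mm to the side of the fingers (carrier +x), so grip firmly (60 N or more).
- bail_top (a point): Wire axis at the peak of the carrier's bail, (0, 0, 158) mm in the carrier's frame; the hook wire goes under it.
- jar: Amber glass jar of dulce with brass-coloured lid, 70 mm across, 90 mm high, standing loose in the carrier (about 9 mm play in all). Origin at the centre of its underside, z up. How full it is, is not known (120 to 500 g with its contents).
- hook_stand: Green stand fixed to the table, base 190 x 150 mm. Origin on the table below the hook's lowest point; the hook opens upward, its tip towards the stand's -x; column at x = +115 mm, 305 mm high. Nothing is above the hook.
- hook_seat (a point): Where bail_top lies when the carrier hangs in the plain hook, 269 mm above the table. Hook wire 7 mm; the tip is 17 mm in front (stand -x) and tops out 12 mm above this point; the arm goes back (+x) 18 mm above it. bail_top must rise 18 mm or more (better 25 to 30) above the seat to pass over the tip.
- scale_stand: Fixed stand with the spring scale, base 200 x 170 mm, column at (110, 65) mm, 0.5 m high. Origin on the table below the scale hook's lowest point; hook tip towards the stand's -x. The scale's blue tube, 38 mm across (collars 43), is upright over the origin, 0.358 to 0.483 m above the table; a white sleeve carrying the hook comes out of its lower end.
- scale_seat (a point): Where bail_top lies when the carrier hangs in the scale's hook; goes down with the hook (295 mm above the table unloaded). Same hook shape as the plain one: tip 17 mm in front (stand -x), topping out 12 mm above this point, shank 17 mm behind; the bail has about 10 mm of room each way. The sleeve's collar is 55 mm above this point.
- scale (a joint): Travel of the scale's hook and sleeve downward in m: 0 unloaded, 0.08 at the end stop. The spring gives 1 mm for each 10 g (98 N/m), straight from zero, lightly damped.
- table: Round white melamine table, its top at z = 0; the carrier must not be set down on it. Along its back edge stand a clear tote crate, 160 mm high, and at the back right a grey tilt-out bin with black lid, 215 mm high; both are fixed.
- jar_a: Empty open glass dulce jar, 74 mm across, 100 mm high; bystander.
- jar_b: Second empty open glass dulce jar, 74 mm across, 100 mm high; bystander.
- cup: Green plastic cup, 76 mm across, 95 mm high; bystander.
- lid_rack: Wooden rack 90 x 240 mm with jar lids standing in it, 95 mm high; bystander.
- spoon: Wooden spoon 200 mm long lying on the table; bystander.

How it is judged:
By the outcome, as a careful person would: the job done as asked, in the order asked, and still so for the second after the job is handed in, with the robot touching nothing.
It also fails if it takes over 72 s, if anything falls off the work surface, if the arm or the gripper's body presses on something with over 40 N, if the wrist force passes 120 N, or if a joint passes its speed limit or range.

## Robot

A 6-joint arm with a two-finger parallel gripper is mounted at the origin on the work surface. World frame = base frame: x ahead of the robot, y to its left, z up, the work surface at z = 0. Lengths are in mm, angles in degrees, forces in N, time in s.
With the tool pointing down it reaches from about 300 to 850 mm from the base axis. Payload 4.2 kg.
Tool frame: the origin (TCP) lies between the finger pads; the fingertips stand 22 mm ahead of it and the grasp point (between the pads) lies 3 mm ahead of it; z points along the fingers, y is the direction in which the jaws open and shut (so a half turn about z gives the same grasp; the last joint's range is limited). The gripper opens to 91 mm and grips with 3 to 60 N. Pads are 32 mm wide; open, the fingers measure 118 mm over their backs; the gripper's body (76 mm by 178 mm) begins 60 mm behind the grasp point.
Start: joints at [-71.161, 18.312, 89.639, -0, 72.044, -1.146], TCP at [196.521, -540.389, 235.976] pointing down, gripper open.
Joint ranges: [-177.97, 177.97], [-48.28, 115.42], [12.27, 149.76], [-77.06, 257.06], [2.81, 150.46], [-146.56, 146.56]. Speed limits (degrees/s): [147.25, 147.25, 180, 180, 180, 180].

## Interface

Orientations are given as [roll, pitch, yaw] about the fixed x, y, z axes, in that order (R = Rz(yaw) Ry(pitch) Rx(roll)).
In Python, from workcell import * gives the robot as it stands.
- The arm moves only by the shell command python3 -m jog 'ROWS' [OPENING] [FORCE]. ROWS is text: rows parted by semicolons, each of 6 numbers parted by spaces: the shift along the tool's x, y, z in units of 0.5 m (1.0 is 0.5 m), then the turn, a rotation vector about the tool's x, y, z in units of pi/2 rad (1.0 is pi/2 rad). A call has 1 to 20 rows; each row is the pose to reach, as a shift and turn from the pose measured when the call began, along the tool's axes at that moment; what a row does not reach only later rows make up. A row lasts 1/12 s, in which the tool goes at most 41.7 mm and 7.16 degrees, less where a joint would pass 70% of its speed; a pose out of reach is approached as far as the arm can. A call with a number of a shift or a turn outside -1 to 1 is refused whole. A call with a gripper value outside its range is refused whole. OPENING is the opening, from -1 (shut) to 1 (fully open), set as the call begins (- or left out, the last holds). The fingers move at their own pace and stop on an object; FORCE is the grip in N (left out, the last holds). Time passes only in rows, so rows that repeat a pose let the fingers close. It gives the time, the measured TCP pose, the force and the opening at its end, in the units of the state.
- state(): the state, without advancing time (a new reading comes with each control period).
- grab_frame(name): name is "scene" or "top" or "wrist"; returns the picture (384x512x3 uint8, red, green, blue); there is no depth.
- calibration(name): a dict with "mtx" (3x3 intrinsics, pixels), "rvec" (rotation vector, rad) and "tvec" (3), from world to camera coordinates, as OpenCV has them. Camera axes: x right, y down, z forward; pixel columns grow to the right and rows downward; lengths in mm; the calibration is good to about 2 mm. A picture is of the moment at which its call begins: read the wrist's pose just before it. calibration takes no time and is no camera call; for the wrist camera it gives the pose at the moment of the call.
- job_done(): hands the job in, once; it reports no verdict.
Trained networks look in the newest picture that a camera, given by its name, has taken for a name from the list of things; names that differ only in an ending like _2 or _b are one class to them, and where a whole thing is asked for, a point or a joint stands for the part that bears it (a point fixed in the world has none). Each returns a list of dicts, best first, with "confidence" (0 to 1); they miss things now and then, are a little off and sometimes report something else, mostly with a low value. They report only what shows in the picture. A call takes as long as a camera call.
- spot_in(query, camera): "rect" ([left, top, right, bottom] in pixels, round what is visible of it).
- tip_of(query, camera): "location" ([column, row] in pixels: a listed point, or the origin of a listed thing).
The state is a dict: "time_s": time; "qpos": joint angles; "qvel": joint speeds; "effort": joint torques, N m; "ee_pos": TCP position; "ee_rot": TCP orientation; "force": force on the tool from outside, world axes, zero at the start; "torque": the same for the moment, N m; "gripper_width": finger opening in mm.
Only numpy, scipy, OpenCV 4.12 (cv2) and the standard library are available. Lean on these libraries where they do the work, as an engineer would, in place of code of your own. Each camera call takes 0.05 s, during which the arm holds its last target. There are 200 camera calls.

## Working session

There is one attempt and no reset: what is moved stays moved. The work goes in short steps, Python scripts to look and compute and a shell command to move; the robot and the scene stay as the last step left them, time stands still between calls to the robot, and variables do not carry over. Pictures are saved under pics/ and viewed, about 8 in all and at most 12, crops included, and the job is handed in when it is done.

```bash
mkdir -p pics; ls; python3 - <<'E'
from workcell import *
import cv2,numpy as np
s=state();print(s)
ims=[]
for n in("scene","top"):
    im=grab_frame(n);cv2.imwrite(f"pics/{n}0.png",im[:,:,::-1]);
    c=calibration(n);R=cv2.Rodrigues(np.array(c["rvec"]))[0];print(n,np.round(c["mtx"],1).tolist(),(-R.T@np.array(c["tvec"]).ravel()).round(),R.round(2).tolist())
    for q in("handle","bail_top","carrier","hook_seat","hook_stand","scale_seat","scale_stand","jar"):
        print(n,q,[(np.round(d["location"],1).tolist(),round(d["confidence"],2)) for d in tip_of(q,n)[:2]])
E
```

```text
pics
{'time_s': 0.0, 'qpos': array([-7.11613603e+01,  1.83514118e+01,  8.97063316e+01, -5.22706400e-04,
        7.20419542e+01, -1.14610604e+00]), 'qvel': array([ 0.02479832, -0.05065659, -0.02706514, -0.06597869,  0.03422748,
       -0.0238764 ]), 'effort': array([-5.99092109e-04, -4.12457836e+01, -2.31976819e+01,  7.27867917e-02,
        4.56603058e-02, -1.54553891e-04]), 'ee_pos': array([ 196.36655841, -539.94451199,  235.12303482]), 'ee_rot': array([-1.79900312e+02, -1.49728783e-03,  1.99849060e+01]), 'force': array([-0.16719409, -0.28723694, -0.16878874]), 'torque': array([0.01500028, 0.03848375, 0.00470416]), 'gripper_width': 91.27045588895035}
scene [[454.1, 0.0, 252.5], [0.0, 454.1, 190.8], [0.0, 0.0, 1.0]] [1026.  901.  928.] [[-0.87, 0.49, 0.02], [0.27, 0.52, -0.81], [-0.41, -0.7, -0.58]]
scene handle [([229.7, 171.4], 0.76)]
scene bail_top [([196.6, 147.6], 0.89)]
scene carrier [([199.1, 191.9], 0.88), ([230.7, 172.5], 0.34)]
scene hook_seat [([199.7, 146.4], 0.78), ([245.9, 205.7], 0.43)]
scene hook_stand [([200.6, 219.3], 0.62)]
scene scale_seat [([247.1, 205.5], 0.73)]
scene scale_stand [([249.1, 288.6], 0.96)]
scene jar [([277.1, 356.3], 0.92), ([308.3, 348.1], 0.84)]
top [[407.5, 0.0, 257.9], [0.0, 407.5, 190.2], [0.0, 0.0, 1.0]] [ 346.  -14. 1491.] [[-0.01, -1.0, -0.01], [-0.99, 0.01, -0.13], [0.13, 0.01, -0.99]]
top handle [([302.4, 194.9], 0.64)]
top bail_top [([304.4, 158.9], 0.97), ([145.6, 185.6], 0.63)]
top carrier [([302.5, 172.0], 0.83), ([151.0, 161.5], 0.72)]
top hook_seat [([302.3, 161.5], 0.85)]
top hook_stand [([297.8, 175.0], 0.56)]
top scale_seat [([192.4, 154.3], 0.6), ([136.2, 227.4], 0.2)]
top scale_stand [([207.9, 170.6], 0.56), ([379.7, 200.9], 0.19)]
top jar [([147.6, 187.7], 0.9), ([151.6, 161.7], 0.84)]
```

View pics/scene0.png

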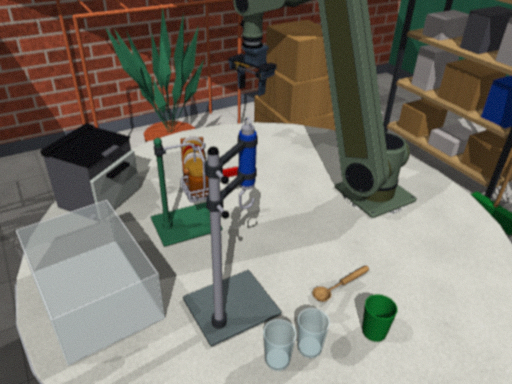

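View pics/top0.png

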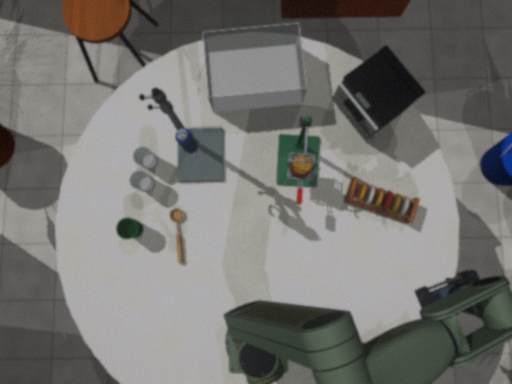

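The scene view shows the green stand with carrier (about 195,170) and the scale (about 248,150, its hook near 247,205). In the top view the carrier is at (302,165) with its handle at (300,196), and the scale tube is at (187,140).

```bash
cat > h.py <<'E'
import cv2,numpy as np
from workcell import *
def cam(n):
    c=calibration(n);R=cv2.Rodrigues(np.array(c["rvec"],float))[0];t=np.array(c["tvec"],float).ravel()
    return np.array(c["mtx"],float),R,t
def onz(n,px,z,c=None):
    K,R,t=c or cam(n);d=R.T@np.linalg.solve(K,[px[0],px[1],1]);o=-R.T@t
    return o+d*(z-o[2])/d[2]
def proj(n,p,c=None):
    K,R,t=c or cam(n);q=K@(R@np.asarray(p,float)+t);return q[:2]/q[2]
def tri(obs):
    A=np.zeros((3,3));b=np.zeros(3)
    for c,px in obs:
        K,R,t=c;d=R.T@np.linalg.solve(K,[px[0],px[1],1]);d/=np.linalg.norm(d);P=np.eye(3)-np.outer(d,d);A+=P;b+=P@(-R.T@t)
    return np.linalg.solve(A,b)
E
python3 - <<'E'
from h import *
print("hook seat",onz("top",(302.3,161.5),269),onz("scene",(199.7,146.4),269))
print("bail",onz("top",(304.4,158.9),269),onz("scene",(196.6,147.6),269))
print("handle",onz("top",(300,196),159),onz("scene",(229.7,171.4),159))
print("hookst",onz("top",(297.8,175),0),onz("scene",(200.6,219.3),0))
print("scale seat",onz("top",(192.4,154.3),295),onz("scene",(247.1,205.5),295))
print("scalest",onz("top",(207.9,170.6),0),onz("scene",(249.1,288.6),0))
t=cv2.imread("pics/top0.png");s=cv2.imread("pics/scene0.png")
a=cv2.resize(t[80:210,130:330],None,fx=4,fy=4,interpolation=2)
b=cv2.resize(s[110:350,130:290],None,fx=2.5,fy=2.5,interpolation=2)
cv2.imwrite("pics/a.png",a);cv2.imwrite("pics/b.png",b)
for n,q in(("top",t),("scene",s)):
    h=cv2.cvtColor(q,cv2.COLOR_BGR2HSV)
    for nm,lo,hi in(("red",(0,190,120),(5,255,255)),("blue",(105,150,60),(130,255,255))):
        m=cv2.inRange(h,lo,hi);k,l,st,ce=cv2.connectedComponentsWithStats(m)
        print(n,nm,[(st[i].tolist(),ce[i].round(1).tolist()) for i in range(1,k) if st[i,4]>25])
E
```

```text
hook seat [ 589.11845227 -142.32856182  269.        ] [ 585.42147167 -152.57099013  269.        ]
bail [ 597.09735472 -148.94063817  269.        ] [ 596.046891   -150.43212679  269.        ]
handle [ 495.77169151 -143.33405109  159.        ] [ 493.12117702 -145.81739162  159.        ]
hookst [ 592.02787401 -152.65902603    0.        ] [ 5.94350889e+02 -1.56228557e+02 -1.13686838e-13]
scale seat [610.47323681 188.89581741 295.        ] [617.39012037 184.35325411 295.        ]
scalest [613.1432656  180.69959574   0.        ] [601.0731415  174.62111253   0.        ]
top red []
top blue [([482, 132, 30, 45, 566], [500.9, 154.6])]
scene red [([223, 168, 14, 9, 87], [230.1, 171.6])]
scene blue [([495, 76, 17, 12, 110], [505.5, 81.0]), ([482, 84, 30, 43, 881], [498.1, 105.3]), ([239, 131, 17, 11, 112], [247.0, 137.1]), ([239, 147, 16, 28, 387], [247.1, 160.7]), ([241, 179, 14, 7, 72], [247.6, 182.3])]
```

View pics/a.png

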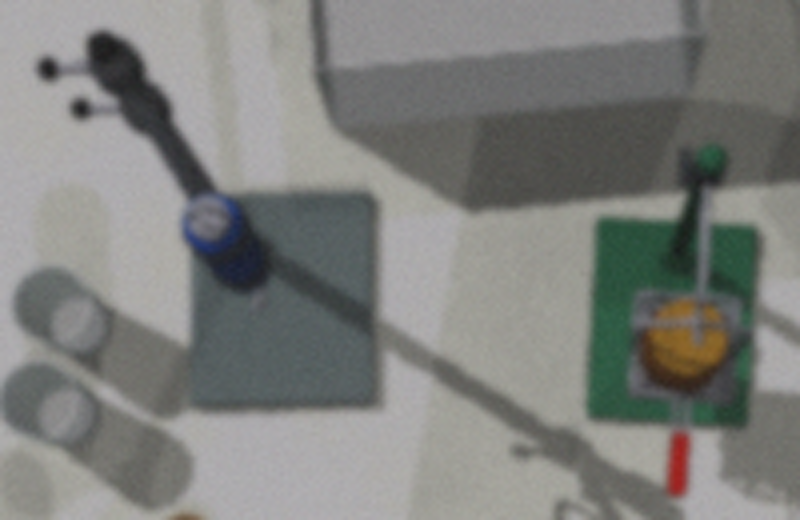

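View pics/b.png

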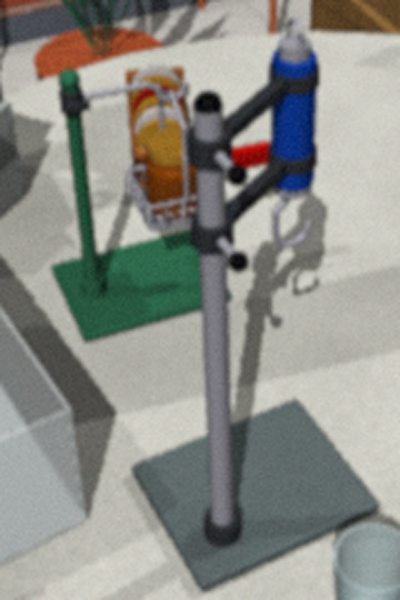

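The zoomed views show the green base's left edge from (597,218) to (588,420) in the 4x crop, so that stand is yawed about -3°. The scale base is nearly axis-aligned. The scale hook opens toward the robot. Next I'll work out poses and the hover move.

```bash
cat >> h.py <<'E'
from scipy.spatial.transform import Rotation as Ro
def go(p,rpy=None,s=None):
    "row (units of move) from present pose to world TCP position p, orientation rpy"
    s=s or state();R=Ro.from_euler('xyz',s["ee_rot"],degrees=True)
    d=R.inv().apply(np.array(p)-s["ee_pos"])/500
    r=np.zeros(3) if rpy is None else (R.inv()*Ro.from_euler('xyz',rpy,degrees=True)).as_rotvec()/(np.pi/2)
    print("row",np.r_[d,r].round(4))
E
python3 - <<'E'
from h import *
T=cam("top");S=cam("scene")
f=lambda u,v:(130+(u-1.5)/4,80+(v-1.5)/4)
for nm,pts,z in(("green",[(597,218),(758,228),(748,427),(588,418)],10),("scale",[(190,195),(373,192),(377,407),(190,408)],10)):
    P=np.array([onz("top",f(*p),z,T)[:2] for p in pts]);print(nm,P.round(0).tolist(),"c",P.mean(0).round(1))
    for a,b in((3,0),(2,1)):d=P[b]-P[a];print(" yaw",np.degrees(np.arctan2(d[1],d[0])).round(1),np.linalg.norm(d).round())
    for a,b in((1,0),(2,3)):d=P[b]-P[a];print(" yaw+90",np.degrees(np.arctan2(d[1],d[0])).round(1),np.linalg.norm(d).round())
print("green col top",onz("top",f(712,158),305,T))
print("scale tube top",onz("top",f(212,223),483,T),"bottom",onz("top",f(242,270),358,T))
print("scale col top",onz("top",f(106,48),500,T))
g=lambda u,v:(130+(u-.75)/2.5,110+(v-.75)/2.5)
print("tube scene top/bot",onz("scene",g(293,55),483,S),onz("scene",g(295,188),358,S))
print("scale col scene",onz("scene",g(208,103),500,S),onz("scene",g(222,528),10,S))
print("green col top scene",onz("scene",g(68,76),305,S),"bot",onz("scene",g(98,290),10,S))
h=(495,-144.5,159);print(tri([(T,f(680,464)),(S,(230.1,171.6))]))
print(proj("top",h,T),proj("scene",h,S))
go((495,-144.5,260),(180,0,-3))
E
```

```text
green [[746.0, -85.0], [734.0, -235.0], [547.0, -220.0], [558.0, -73.0]] c [ 646.1 -153.1]
 yaw -3.6 189.0
 yaw -4.6 187.0
 yaw+90 85.5 150.0
 yaw+90 86.0 147.0
scale [[773.0, 295.0], [774.0, 124.0], [570.0, 120.0], [572.0, 293.0]] c [672.3 208. ]
 yaw 0.7 202.0
 yaw 1.0 203.0
 yaw+90 90.1 171.0
 yaw+90 89.5 172.0
green col top [ 710.97507461 -157.87593311  305.        ]
scale tube top [618.29720139 182.32419292 483.        ] bottom [617.45378533 184.87532435 358.        ]
scale col top [728.51957685 247.58864428 500.        ]
tube scene top/bot [618.09930105 179.35535925 483.        ] [620.82514839 191.42456197 358.        ]
scale col scene [725.1068942  242.81118528 500.        ] [723.7937079  238.28336076  10.        ]
green col top scene [ 699.78918273 -181.15401565  305.        ] bot [ 698.80657615 -162.56620706   10.        ]
[ 495.57848157 -141.13117532  161.99272753]
[300.36090686 196.22861516] [229.35377878 171.76317425]
row [ 8.316e-01 -5.401e-01 -4.810e-02  1.000e-04 -0.000e+00  2.554e-01]
```

```bash
python3 -m jog '0.4 -0.26 -0.05 0 0 0.12; 0.4 -0.26 -0.05 0 0 0.2; 0.4 -0.26 -0.05 0 0 0.25;0.4 -0.26 -0.05 0 0 0.255;0.4 -0.26 -0.05 0 0 0.255;0.4 -0.26 -0.05 0 0 0.255;0.832 -0.54 -0.048 0 0 0.267;0.832 -0.54 -0.048 0 0 0.267;0.832 -0.54 -0.048 0 0 0.267;0.832 -0.54 -0.048 0 0 0.267;0.832 -0.54 -0.048 0 0 0.267;0.832 -0.54 -0.048 0 0 0.267;0.832 -0.54 -0.048 0 0 0.267;0.832 -0.54 -0.048 0 0 0.267;0.832 -0.54 -0.048 0 0 0.267;0.832 -0.54 -0.048 0 0 0.267' 0.0 30
python3 - <<'E'
from h import *
s=state();print(s["time_s"],s["ee_pos"].round(1),s["ee_rot"].round(2),s["qpos"].round(1),s["gripper_width"])
W=cam("wrist");im=grab_frame("wrist");cv2.imwrite("pics/w1.png",im[:,:,::-1])
print("wcam",(-W[1].T@W[2]).round(1),W[1].round(2).tolist())
for q in("handle","bail_top","hook_seat","hook_stand"):
    for d in tip_of(q,"wrist")[:2]: print(q,np.round(d["location"],1),round(d["confidence"],2))
print(proj("w",(495.5,-143,159),W),proj("w",(594,-149,269),W))
E
```

```text
time_s: 2.23
ee_pos: [494.3, -145.5, 259.9]
ee_rot: [180.0, 0.0, -4.1]
force: [0.9, 0.2, 0.5]
gripper_width: 46.0
2.2333 [ 494.3 -145.5  259.9] [ 1.7996e+02  4.0000e-02 -4.1100e+00] [-17.7  12.1  94.8  -0.1  73.1  76.5] 45.95528934909331
wcam [ 573.  -151.4  408. ] [[-0.07, -1.0, 0.0], [-0.96, 0.07, 0.28], [-0.28, 0.02, -0.96]]
handle [251.5 195.6] 0.97
bail_top [253.3  77.3] 0.74
hook_seat [251.3  75.3] 0.88
[250.10417102 197.90635679] [244.66285608  66.78289327]
```

View pics/w1.png

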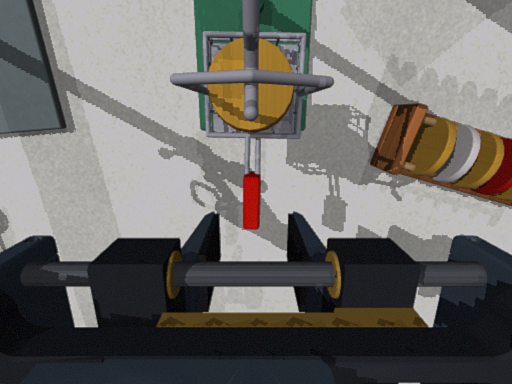

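The wrist view shows the red handle at columns 244-259, rows 173-228, the bail crossing the hook at about (251,77), and the hook tip at (251,108). This camera sits ahead of the gripper, so at the scale it could meet the tube. I'll measure now, look at the scale hook once, and grasp with a half turn so the camera faces the robot.

```bash
python3 - <<'E'
from h import *
W=cam("wrist");im=cv2.imread("pics/w1.png");h=cv2.cvtColor(im,cv2.COLOR_BGR2HSV)
m=cv2.inRange(h,(0,180,150),(6,255,255));m[:,350:]=0
c=cv2.minAreaRect(np.argwhere(m)[:,::-1].astype(np.float32));print(c)
b=cv2.boxPoints(c);P=np.array([onz("w",p,173,W) for p in b]);print(P.round(1).tolist(),P.mean(0))
print("bail",onz("w",(251,77),269,W),[onz("w",p,260,W).round(1) for p in((180,79),(325,81))],"tip",onz("w",(251,108),279,W))
go((505,175,260),(180,0,0.5))
E
```

```text
((250.38121032714844, 202.96481323242188), (13.844554901123047, 50.205528259277344), 1.2453643083572388)
[[471.3, -134.4, 173.0], [519.2, -139.4, 173.0], [518.0, -151.6, 173.0], [470.1, -147.3, 173.0]] [ 494.66478523 -143.21258779  173.        ]
bail [ 589.66520077 -151.66130927  269.        ] [array([ 592.4, -115.9,  260. ]), array([ 586.1, -188.9,  260. ])] tip [ 575.53043406 -150.66670557  279.        ]
row [-2.580e-02 -6.408e-01  0.000e+00  2.000e-04 -1.000e-04 -5.170e-02]
```

```bash
python3 -m jog '-0.1 -0.08 0 0 0 -0.05;-0.1 -0.16 0 0 0 -0.05;-0.1 -0.24 0 0 0 -0.05;-0.1 -0.32 0 0 0 -0.05;-0.1 -0.4 0 0 0 -0.05;-0.1 -0.48 0 0 0 -0.05;-0.1 -0.56 0 0 0 -0.05;-0.096 -0.64 0 0 0 -0.05;-0.096 -0.646 0 0 0 -0.05;-0.096 -0.646 0 0 0 -0.05;-0.096 -0.646 0 0 0 -0.05'
python3 - <<'E'
from h import *
s=state();print(s["time_s"],s["ee_pos"].round(1),s["ee_rot"].round(2))
W=cam("wrist");im=grab_frame("wrist");cv2.imwrite("pics/w2.png",im[:,:,::-1])
for q in("scale_seat","scale_stand"):
    for d in tip_of(q,"wrist")[:2]: print(q,np.round(d["location"],1),round(d["confidence"],2),onz("w",d["location"],295 if q=="scale_seat" else 0,W).round(1))
print(proj("w",(617,182,295),W),proj("w",(600,182,305),W))
E
```

```text
time_s: 3.4
ee_pos: [470.0, 179.4, 259.8]
ee_rot: [179.9, 0.0, 0.4]
force: [0.4, -0.6, 0.2]
gripper_width: 45.5
3.4 [470.  179.4 259.8] [1.7992e+02 3.0000e-02 3.7000e-01]
scale_seat [ 85.6 213.2] 0.43 [506.  253.4 295. ]
scale_stand [253.7  64. ] 0.76 [613.2 179.    0. ]
[ 247.60670385 -104.80864709] [247.01352852 -59.75035999]
```

View pics/w2.png

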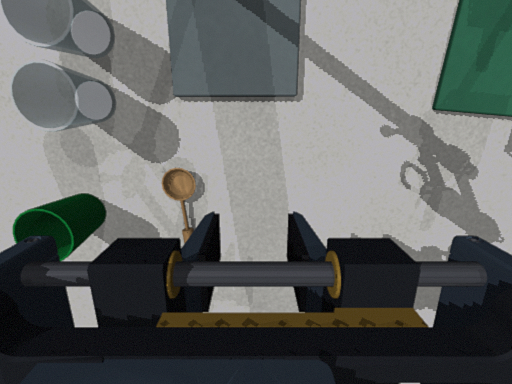

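The wrist view shows the scale's base front corners at (170,97) and (298,96), but the hook is above the frame. My scale-hook estimates from the other views agree to within about 3 mm, at (617,182), so I'll go on and check visually at the hook. Now the half turn and the move to the handle.

```bash
python3 - <<'E'
from h import *
W=cam("wrist");print([onz("w",p,10,W).round(1) for p in((174,97),(298,96))])
E
python3 -m jog '-0.04 0.08 0 0 0 -0.08;-0.04 0.16 0 0 0 -0.16;-0.04 0.24 0 0 0 -0.24;-0.04 0.32 0 0 0 -0.32;-0.04 0.4 0 0 0 -0.4;-0.04 0.48 0 0 0 -0.48;-0.04 0.56 0 0 0 -0.56;-0.04 0.64 0 0 0 -0.64;-0.04 0.64 0 0 0 -0.72;-0.04 0.64 0 0 0 -0.8;-0.04 0.64 0 0 0 -0.88;-0.04 0.64 0 0 0 -0.96;-0.04 0.64 0 0 0 -0.97;-0.04 0.64 0 0 0 -0.97'
python3 -c "
from h import *
s=state();print(s['qpos'].round(1));go((494.5,-143.3,230),(180,0,175))"
```

```text
[array([570. , 287.5,  10. ]), array([571.8, 116.6,  10. ])]
time_s: 4.72
ee_pos: [450.2, -143.2, 260.6]
ee_rot: [180.0, 0.1, 87.6]
force: [0.9, -0.2, -0.3]
gripper_width: 45.8
[-19.    8.1  99.8  -0.1  72.1 -16.6]
row [ 3.60e-03  8.84e-02  6.11e-02 -5.00e-04  6.00e-04 -9.71e-01]
```

```bash
python3 -m jog '0 0.088 0.06 0 0 -0.08;0 0.088 0.06 0 0 -0.16;0 0.088 0.06 0 0 -0.24;0 0.088 0.06 0 0 -0.32;0 0.088 0.06 0 0 -0.4;0 0.088 0.06 0 0 -0.48;0 0.088 0.06 0 0 -0.56;0 0.088 0.06 0 0 -0.64;0 0.088 0.06 0 0 -0.72;0 0.088 0.06 0 0 -0.8;0 0.088 0.06 0 0 -0.88;0 0.088 0.06 0 0 -0.96;0.003 0.088 0.06 0 0 -0.971;0.003 0.088 0.06 0 0 -0.971;0.003 0.088 0.06 0 0 -0.971'
python3 - <<'E'
from h import *
s=state();print(s['time_s'],s['ee_pos'].round(1),s['ee_rot'].round(2),s['qpos'].round(1));go((494.5,-143.3,162),(180,0,175))
W=cam("wrist");im=grab_frame("wrist");cv2.imwrite("pics/w3.png",im[:,:,::-1])
h=cv2.cvtColor(im[:,:,::-1],cv2.COLOR_BGR2HSV)
m=cv2.inRange(h,(0,180,100),(6,255,255));n,l,st,ce=cv2.connectedComponentsWithStats(m);print([st[i].tolist() for i in range(1,n) if st[i,4]>40])
for p in((495,-143.3,173),(469,-141,173),(520.5,-145.6,173)):print(proj("w",p,W))
E
```

```text
time_s: 5.97
ee_pos: [493.8, -144.2, 230.7]
ee_rot: [-179.9, 0.0, 174.8]
force: [0.0, 0.9, -0.8]
gripper_width: 45.5
5.9667 [ 493.8 -144.2  230.7] [-1.7993e+02  1.0000e-02  1.7479e+02] [-1.750e+01  1.310e+01  9.790e+01 -1.000e-01  6.900e+01 -1.023e+02]
row [-0.0012  0.002   0.1373 -0.0008  0.0002 -0.0024]
[[246, 186, 18, 59, 1033]]
[255.13868369 219.63871932]
[255.09429133 188.51535322]
[255.12673943 248.22411889]
```

View pics/w3.png

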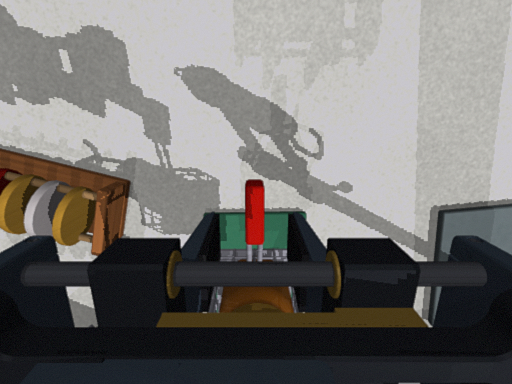

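The handle is at columns 246-264, centred between the fingers (x=255), rows 186-245 as predicted. Now descend and grip.

```bash
python3 -m jog '-0.001 0.002 0.04 0 0 0;-0.001 0.002 0.08 0 0 0;-0.001 0.002 0.11 0 0 0;-0.001 0.002 0.13 0 0 0;-0.001 0.002 0.137 0 0 0;-0.001 0.002 0.137 0 0 0;-0.001 0.002 0.137 0 0 0' && python3 -m jog '0 0 0 0 0 0;0 0 0 0 0 0;0 0 0 0 0 0;0 0 0 0 0 0;0 0 0 0 0 0;0 0 0 0 0 0' -1 10 && python3 -m jog '0 0 0 0 0 0;0 0 0 0 0 0;0 0 0 0 0 0;0 0 0 0 0 0' -1 60
python3 -c "
from h import *
s=state();print(s['ee_pos'].round(1),s['ee_rot'].round(2),s['force'].round(2),s['torque'].round(2))"
```

```text
time_s: 6.6
ee_pos: [495.0, -143.4, 162.7]
ee_rot: [-179.9, 0.1, 174.8]
force: [0.1, 0.1, 0.5]
gripper_width: 45.8
time_s: 7.1
ee_pos: [495.2, -143.2, 162.9]
ee_rot: [-179.9, 0.1, 174.8]
force: [-0.1, 1.0, 1.0]
gripper_width: 16.4
time_s: 7.43
ee_pos: [495.2, -143.1, 163.0]
ee_rot: [-179.9, 0.1, 174.8]
force: [-0.6, 1.8, 1.0]
gripper_width: 16.1
[ 495.2 -143.1  163. ] [-1.7994e+02  1.0000e-01  1.7482e+02] [-0.61  1.82  0.97] [ 0.21 -0.21  0.14]
```

```bash
python3 -m jog '0 0 -0.001 0 0 0;0 0 -0.002 0 0 0;0 0 -0.004 0 0 0;0 0 -0.006 0 0 0;0 0 -0.009 0 0 0;0 0 -0.012 0 0 0;0 0 -0.014 0 0 0;0 0 -0.016 0 0 0;0 0 -0.016 0 0 0;0 0 -0.016 0 0 0;0 0 -0.016 0 0 0'
python3 - <<'E'
from h import *
s=state();print(s['ee_pos'].round(1),s['ee_rot'].round(2),s['force'].round(2),s['torque'].round(2))
for n in("top","scene"):
    im=grab_frame(n);cv2.imwrite(f"pics/{n}1.png",im[:,:,::-1])
    for d in tip_of("bail_top",n)[:1]:print(n,d)
t=cv2.imread("pics/top1.png");s=cv2.imread("pics/scene1.png")
cv2.imwrite("pics/c.png",np.hstack([cv2.resize(t[120:220,250:350],(400,400),interpolation=2),cv2.resize(s[120:220,150:250],(400,400),interpolation=2)]))
E
```

```text
time_s: 8.35
ee_pos: [495.1, -143.1, 170.9]
ee_rot: [-179.9, 0.1, 174.8]
force: [-0.5, -0.3, -3.0]
gripper_width: 16.0
[ 495.1 -143.1  170.9] [-1.7994e+02  1.0000e-01  1.7482e+02] [-0.47 -0.29 -3.01] [ 0.17  0.24 -0.  ]
top {'location': [306.6, 160.0], 'confidence': 0.58}
scene {'location': [198.5, 143.8], 'confidence': 0.82}
```

View pics/c.png

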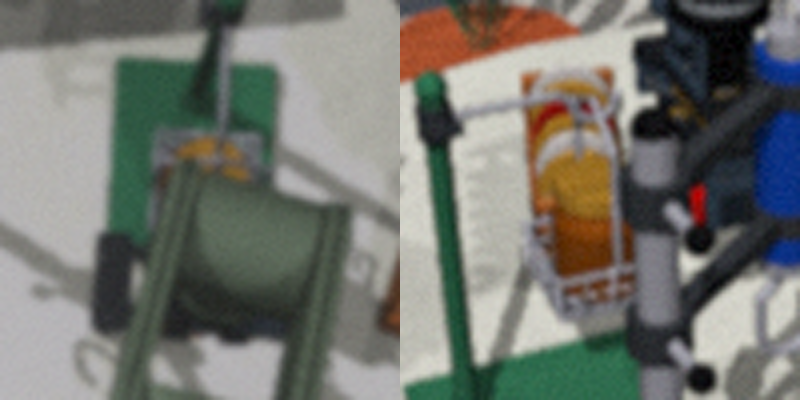

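The left crop (top) shows the arm covering the handle, with the tray still square under the hook. The right crop (scene) shows the jar upright, with the bail near (590,85) in the crop at hook-arm level. I'll lift on and measure the weight by averaging.

```bash
python3 -m jog '0 0 -0.003 0 0 0;0 0 -0.007 0 0 0;0 0 -0.012 0 0 0;0 0 -0.017 0 0 0;0 0 -0.022 0 0 0;0 0 -0.027 0 0 0;0 0 -0.032 0 0 0;0 0 -0.036 0 0 0;0 0 -0.039 0 0 0;0 0 -0.04 0 0 0;0 0 -0.04 0 0 0;0 0 -0.04 0 0 0'
cat >> h.py <<'E'
def avg(k=6,n="scene"):
    F=[];
    for i in range(k):
        im=grab_frame(n);s=state();F.append(np.r_[s["force"],s["torque"]])
    F=np.array(F);print("t",round(s["time_s"],2),s["ee_pos"].round(1),s["ee_rot"].round(2),"F",F.mean(0).round(2),"sd",F.std(0).round(2));return im
E
python3 - <<'E'
from h import *
im=avg();cv2.imwrite("pics/scene2.png",im[:,:,::-1])
for q in("bail_top","carrier","jar","hook_seat"):
    for d in tip_of(q,"scene")[:1]:print(q,d)
for d in tip_of("handle","scene")[:1]:print(d)
cv2.imwrite("pics/c2.png",cv2.resize(im[110:210,150:250,::-1],(600,600),interpolation=2))
C=cam("scene")
# predicted level carrier
h=np.array([495.1,-143.1,191-3]);a=np.radians(-5.2);Rz=np.array([[np.cos(a),-np.sin(a),0],[np.sin(a),np.cos(a),0],[0,0,1]])
o=h-Rz@[-98,0,48]
for p in((0,0,158),(0,42,137),(0,-42,137),(42,42,0),(42,-42,0),(-42,42,0)):print(p,((proj("",o+Rz@p,C)-[150,110])*6).round(0))
E
```

```text
time_s: 9.55
ee_pos: [495.0, -143.0, 190.8]
ee_rot: [-179.9, 0.1, 174.8]
force: [-0.1, 0.3, -4.7]
gripper_width: 15.6
t 9.85 [ 495.1 -143.1  190.8] [-1.7994e+02  9.0000e-02  1.7482e+02] F [-0.32 -0.15 -3.43  0.13  0.23 -0.01] sd [0.5  0.41 0.48 0.02 0.03 0.04]
bail_top {'location': [194.1, 139.7], 'confidence': 0.9}
carrier {'location': [201.7, 184.1], 'confidence': 0.78}
jar {'location': [309.7, 348.0], 'confidence': 0.85}
hook_seat {'location': [196.1, 148.3], 'confidence': 0.59}
{'location': [375.7, 327.2], 'confidence': 0.73}
(0, 0, 158) [282. 169.]
(0, 42, 137) [313. 250.]
(0, -42, 137) [256. 168.]
(42, 42, 0) [244. 509.]
(42, -42, 0) [192. 419.]
(-42, 42, 0) [405. 470.]
```

View pics/c2.png

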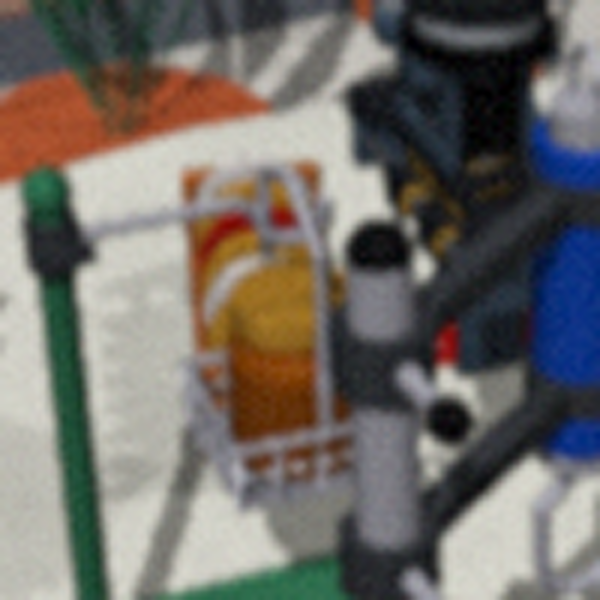

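In the crop the tray corner is at (242,500) and the bail peak at about (280,170). I predicted (244,509) and (282,169) for a level carrier lifted 28 mm, so it is level and clear of the tip. I'll back out smoothly.

```bash
python3 -m jog '0.004 0 0 0 0 0;0.012 0 0 0 0 0;0.024 0 0 0 0 0;0.038 0 0 0 0 0;0.054 0 0 0 0 0;0.07 0 0 0 0 0;0.086 0 0 0 0 0;0.102 0 0 0 0 0;0.118 0 0 0 0 0;0.134 0 0 0 0 0;0.148 0 0 0 0 0;0.16 0 0 0 0 0;0.169 0 0 0 0 0;0.175 0 0 0 0 0;0.178 0 0 0 0 0;0.18 0 0 0 0 0;0.18 0 0 0 0 0;0.18 0 0 0 0 0'
python3 - <<'E'
from h import *
im=avg(3,"top");cv2.imwrite("pics/top3.png",im[:,:,::-1])
C=cam("top")
for q in("bail_top","jar","carrier"):print(q,[(np.round(d["location"],1),round(d["confidence"],2)) for d in tip_of(q,"top")[:3]])
s=state();h=s["ee_pos"]-[0,0,3];a=np.radians(-5.2);Rz=np.array([[np.cos(a),-np.sin(a),0],[np.sin(a),np.cos(a),0],[0,0,1]]);o=h-Rz@[-98,0,48]
print("pred bail",o+Rz@[0,0,158],proj("",o+Rz@[0,0,158],C))
go((405,177,s["ee_pos"][2]+22),(180,0,180.5))
E
```

```text
time_s: 11.6
ee_pos: [405.7, -135.0, 190.7]
ee_rot: [-179.9, 0.1, 174.8]
force: [-0.2, -0.8, -4.0]
gripper_width: 15.7
t 11.75 [ 405.7 -135.   190.7] [-1.7994e+02  1.0000e-01  1.7483e+02] F [ 0.12  0.11 -3.67  0.11  0.21  0.01] sd [0.61 0.54 0.26 0.05 0.03 0.01]
bail_top [(array([192.4, 152.1]), 0.72), (array([301.3, 188.5]), 0.58)]
jar [(array([151.2, 160.1]), 0.92), (array([176.8, 236.1]), 0.71), (array([148.1, 186.9]), 0.56)]
carrier []
pred bail [ 503.16319043 -143.83331949  297.69515755] [304.54603275 188.19705205]
row [ 0.0573  0.6212 -0.0447 -0.0007  0.001  -0.063 ]
```

```bash
python3 -m jog '0.001 0.008 -0.001 0 0 -0.001;0.002 0.025 -0.002 0 0 -0.003;0.005 0.051 -0.004 0 0 -0.005;0.008 0.086 -0.007 0 0 -0.009;0.012 0.13 -0.01 0 0 -0.013;0.016 0.175 -0.014 0 0 -0.018;0.02 0.22 -0.018 0 0 -0.022;0.024 0.265 -0.021 0 0 -0.027;0.028 0.31 -0.025 0 0 -0.031;0.032 0.355 -0.028 0 0 -0.036;0.036 0.4 -0.032 0 0 -0.04;0.041 0.445 -0.036 0 0 -0.045;0.045 0.49 -0.039 0 0 -0.049;0.049 0.535 -0.043 0 0 -0.053;0.052 0.571 -0.046 0 0 -0.057;0.055 0.598 -0.048 0 0 -0.06;0.056 0.616 -0.049 0 0 -0.062;0.057 0.625 -0.05 0 0 -0.063;0.057 0.628 -0.05 0 0 -0.063;0.057 0.628 -0.05 0 0 -0.063' && python3 -m jog '0 0 0 0 0 0;0 0 0 0 0 0'
python3 - <<'E'
from h import *
im=avg(3,"top");im2=avg(2,"scene");C=cam("top");S=cam("scene")
cv2.imwrite("pics/d.png",np.hstack([cv2.resize(im[100:220,130:250,::-1],(390,390),interpolation=2),cv2.resize(im2[120:240,200:320,::-1],(390,390),interpolation=2)]))
s=state();b=s["ee_pos"]+[98,0.8,107]
print("bail",b,((proj("",b,C)-[130,100])*3.25).round(),((proj("",b,S)-[200,120])*3.25).round())
for p in((617,182,295),(617,177,295)):print(p,((proj("",p,C)-[130,100])*3.25).round(),((proj("",p,S)-[200,120])*3.25).round())
E
```

```text
time_s: 13.57
ee_pos: [405.3, 180.3, 215.2]
ee_rot: [-179.9, 0.1, -179.5]
force: [-0.2, 0.1, -3.3]
gripper_width: 15.5
time_s: 13.73
ee_pos: [405.1, 179.6, 215.1]
ee_rot: [-179.9, 0.0, -179.5]
force: [0.1, 0.2, -3.8]
gripper_width: 15.3
t 13.88 [405.3 179.9 215.2] [-1.7991e+02  7.0000e-02 -1.7954e+02] F [-0.37 -0.39 -4.04  0.08  0.19 -0.02] sd [0.41 0.38 0.42 0.02 0.02 0.02]
t 13.98 [405.3 180.  215.2] [-1.7991e+02  7.0000e-02 -1.7953e+02] F [ 0.04 -0.18 -3.7   0.11  0.23  0.03] sd [0.47 0.18 0.04 0.01 0.02 0.02]
bail [503.30921402 180.79692126 322.21374663] [206. 288.] [288. 201.]
(617, 182, 295) [210. 169.] [152. 276.]
(617, 177, 295) [216. 169.] [149. 272.]
```

View pics/d.png

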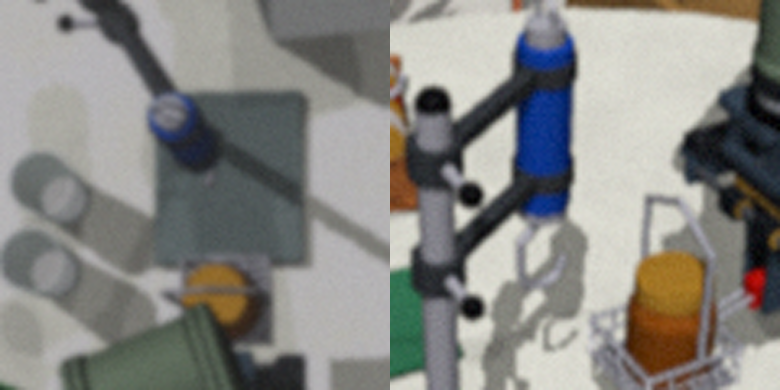

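In the left crop (top) the bail bar spans (163..~265, 291), and the hook tip is a bright spot at (208,180). In the right crop (scene) the jar is upright in the carrier, the bail peak is at about (650-690,200), and the scale hook loop is at (520-565,225-285). I'll compare these with the model numerically.

```bash
python3 - <<'E'
from h import *
C=cam("top");S=cam("scene");s=state();o=s["ee_pos"]+[98,0.8,107-158]
f=lambda p:(((proj("",p,C)-[130,100])*3.25).round().tolist(),((proj("",p,S)-[200,120])*3.25+[390,0]).round().tolist())
for p in((0,0,158),(0,42,137),(0,-42,137),(0,42,0),(-42,42,0),(42,42,0),(42,-42,0),(-98,0,48),(-124,0,48)):print("car",p,*f(o+p))
for p in((0,0,483),(0,0,358),(-17,0,307),(0,0,288),(17,0,300),(110,65,500)):print("scale",p,*f(np.array([617,181,0])+p))
r={}
for n in("top","scene"):
    for i in range(3):
        grab_frame(n)
        for q in("bail_top","scale_seat","jar","carrier"):
            for d in tip_of(q,n)[:3]:
                if d["confidence"]>.4:r.setdefault((n,q),[]).append(np.round(d["location"],1).tolist())
for k in r:print(k,r[k])
print("pred px bail",proj("",o+[0,0,158],C),proj("",o+[0,0,158],S),"seat",proj("",(617,181,295),C),proj("",(617,181,295),S))
im=grab_frame("top");im2=grab_frame("scene");np.save("t.npy",im);np.save("s.npy",im2);print(state()["time_s"])
E
```

```text
car (0, 0, 158) [206.0, 288.0] [678.0, 201.0]
car (0, 42, 137) [163.0, 291.0] [709.0, 254.0]
car (0, -42, 137) [256.0, 290.0] [646.0, 196.0]
car (0, 42, 0) [190.0, 309.0] [694.0, 397.0]
car (-42, 42, 0) [190.0, 350.0] [739.0, 380.0]
car (42, 42, 0) [190.0, 268.0] [648.0, 415.0]
car (42, -42, 0) [273.0, 267.0] [592.0, 351.0]
car (-98, 0, 48) [224.0, 403.0] [772.0, 282.0]
car (-124, 0, 48) [224.0, 430.0] [798.0, 272.0]
scale (0, 0, 483) [173.0, 117.0] [545.0, 39.0]
scale (0, 0, 358) [200.0, 154.0] [542.0, 202.0]
scale (-17, 0, 307) [209.0, 185.0] [563.0, 255.0]
scale (0, 0, 288) [213.0, 171.0] [541.0, 283.0]
scale (17, 0, 300) [211.0, 150.0] [520.0, 276.0]
scale (110, 65, 500) [87.0, -25.0] [431.0, 104.0]
('top', 'bail_top') [[193.6, 189.4], [192.3, 187.2], [193.6, 186.8]]
('top', 'scale_seat') [[302.8, 159.9], [188.3, 153.6], [190.1, 152.5], [189.1, 152.2]]
('top', 'jar') [[198.0, 191.7], [147.5, 183.0], [149.7, 164.3], [145.6, 184.9], [151.2, 161.1], [199.3, 194.1], [147.4, 186.1], [150.1, 161.7], [199.2, 195.0]]
('top', 'carrier') [[205.4, 194.2], [202.0, 196.1], [205.8, 194.8]]
('scene', 'bail_top') [[289.7, 185.8], [311.0, 345.6], [287.6, 182.8], [286.9, 185.0]]
('scene', 'scale_seat') [[247.1, 201.3], [287.5, 182.0], [248.7, 204.9]]
('scene', 'jar') [[283.0, 233.0], [312.4, 348.2], [275.9, 358.7], [307.7, 346.0], [284.6, 231.1], [277.4, 358.6], [274.8, 357.9], [286.3, 231.5]]
('scene', 'carrier') [[284.6, 233.8], [317.4, 206.8], [284.0, 236.1], [286.1, 232.6]]
pred px bail [193.31888693 188.51651324] [288.7165617  181.72071528] seat [195.04761751 152.12959408] [246.53872117 204.66557611]
15.5833
```

```bash
python3 - <<'E'
from h import *
from scipy.optimize import minimize
a=np.linspace(0,2*np.pi,60)
def sil(c,x,y):
    P=[]
    for z,r in((358,20),(483,20)):P+=[proj("",(x+r*np.cos(t),y+r*np.sin(t),z),c) for t in a]
    return cv2.convexHull(np.array(P,np.float32)).reshape(-1,2)
for n,f,(x0,y0,x1,y1) in(("top","t.npy",(160,110,215,175)),("scene","s.npy",(225,110,270,205))):
    im=np.load(f).astype(int);c=cam(n)
    m=((im[:,:,2]>im[:,:,0]+25)&(im[:,:,2]>im[:,:,1]+18)).astype(np.uint8);k=np.zeros_like(m);k[y0:y1,x0:x1]=m[y0:y1,x0:x1];
    k=cv2.morphologyEx(k,cv2.MORPH_OPEN,np.ones((2,2),np.uint8))
    pts=np.argwhere(k)[:,::-1];h=cv2.convexHull(pts.astype(np.int32)).reshape(-1,2)
    q=sil(c,617,181);print(n,k.sum(),"obs",h.min(0),h.max(0)+1,"pred",q.min(0).round(1),q.max(0).round(1))
    M=np.zeros(m.shape,np.uint8);cv2.fillConvexPoly(M,h.astype(np.int32),1);M=cv2.GaussianBlur(cv2.resize(M[100:230,150:290]*255,None,fx=4,fy=4),(0,0),2).astype(float)
    for dx in(-6,-3,0,3,6,9):
        print(dx,[round(float(np.abs(M-cv2.GaussianBlur(cv2.fillConvexPoly(np.zeros(M.shape,np.uint8),(((sil(c,617+dx,181+dy)+.5-[150,100])*4).round()).astype(np.int32),255),(0,0),2)).sum()/1e5),1) for dy in(-6,-3,0,3,6,9)])
E
```

```text
top 93 obs [177 130] [192 150] pred [175.3 128.2] [198.5 154.1]
-6 [8.2, 7.8, 8.4, 9.1, 9.8, 10.8]
-3 [8.0, 7.3, 7.6, 8.4, 9.2, 10.1]
0 [8.6, 7.6, 7.3, 7.9, 8.6, 9.5]
3 [9.3, 8.1, 7.5, 7.5, 8.1, 8.9]
6 [10.2, 9.0, 8.1, 7.5, 7.8, 8.4]
9 [11.2, 9.9, 8.8, 8.0, 7.6, 8.1]
scene 694 obs [240 131] [258 188] pred [237.9 127.3] [257.5 187.3]
-6 [8.2, 8.6, 10.5, 13.2, 16.1, 19.3]
-3 [8.8, 7.4, 6.8, 7.9, 10.6, 13.8]
0 [13.5, 9.7, 6.7, 6.3, 6.5, 8.7]
3 [18.4, 14.9, 11.0, 8.0, 6.8, 7.2]
6 [23.6, 20.0, 16.5, 13.2, 10.3, 7.8]
9 [29.0, 25.3, 21.9, 18.9, 15.8, 13.0]
```

```bash
python3 - <<'E'
from h import *
S=cam("scene");C=cam("top")
print("now v by z",[(z,proj("",(405,180,z),S).round().tolist(),proj("",(405,180,z),C).round().tolist()) for z in(215,272,350,400,450,500,550)])
print("start",[(z,proj("",(196,-540,z),S).round().tolist()) for z in(236,300,350,400,450,500,550)])
print("grasp",[(z,proj("",(495,-143,z),S).round().tolist()) for z in(171,228,300,350,400,450,500)])
print([onz("top",(195,195),z).round() for z in(400,450,500,550)])
im=np.load("s.npy")[:,:,::-1];im2=np.load("t.npy")[:,:,::-1]
cv2.imwrite("pics/e.png",np.hstack([cv2.resize(im[0:250,220:420],(480,600),interpolation=2),cv2.resize(im2[110:310,120:227],(320,600),interpolation=2)]))
E
```

```text
now v by z [(215, [317.0, 206.0], [199.0, 224.0]), (272, [320.0, 188.0], [196.0, 223.0]), (350, [323.0, 161.0], [192.0, 222.0]), (400, [326.0, 143.0], [189.0, 221.0]), (450, [328.0, 124.0], [185.0, 220.0]), (500, [331.0, 104.0], [181.0, 219.0]), (550, [334.0, 83.0], [177.0, 218.0])]
start [(236, [251.0, 86.0]), (300, [251.0, 70.0]), (350, [252.0, 57.0]), (400, [252.0, 43.0]), (450, [252.0, 29.0]), (500, [253.0, 15.0]), (550, [253.0, -0.0])]
grasp [(171, [230.0, 169.0]), (228, [229.0, 153.0]), (300, [229.0, 131.0]), (350, [229.0, 116.0]), (400, [229.0, 99.0]), (450, [229.0, 82.0]), (500, [228.0, 64.0])]
[array([475., 163., 400.]), array([469., 155., 450.]), array([463., 147., 500.]), array([457., 139., 550.])]
```

View pics/e.png

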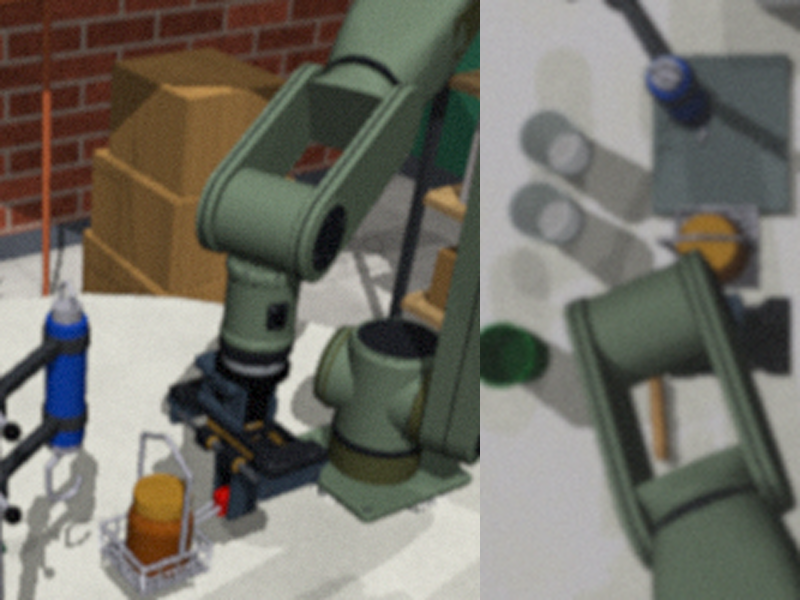

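The scene crop shows the wrist yoke about 310 mm above the TCP with a radius of about 50 mm. That puts its front at x≈575 against the tube front at 596, so it clears. The carrier is level and the jar upright. Now forward over the hook tip.

```bash
python3 -m jog '-0.004 0 0 0 0 0;-0.012 0 0 0 0 0;-0.024 0 0 0 0 0;-0.038 0 0 0 0 0;-0.054 0 0 0 0 0;-0.07 0.001 0 0 0 0;-0.086 0.001 0 0 0 0;-0.102 0.001 0 0 0 0;-0.118 0.001 0 0 0 0;-0.134 0.002 0 0 0 0;-0.15 0.002 0 0 0 0;-0.165 0.002 0 0 0 0;-0.18 0.002 0 0 0 0;-0.194 0.002 0 0 0 0;-0.207 0.002 0 0 0 0;-0.218 0.002 0 0 0 0;-0.226 0.002 0 0 0 0;-0.23 0.002 0 0 0 0;-0.23 0.002 0 0 0 0;-0.23 0.002 0 0 0 0'
python3 - <<'E'
from h import *
for n in("scene","top"):
    im=avg(3,n);cv2.imwrite(f"pics/{n}5.png",im[:,:,::-1]);np.save(n[0]+"5.npy",im)
    for q in("bail_top","scale_seat","carrier"):print(n,q,[(np.round(d["location"],1),round(d["confidence"],2)) for d in tip_of(q,n)[:2]])
s=state();b=s["ee_pos"]+[97.5,0.8,107];print("pred bail",b.round(1),proj("scene",b).round(1),proj("top",b).round(1))
E
```

```text
time_s: 17.25
ee_pos: [520.0, 182.3, 215.3]
ee_rot: [-179.9, 0.0, -179.5]
force: [-0.1, -0.8, -4.2]
gripper_width: 15.8
t 17.4 [519.9 182.3 215.4] [-1.7991e+02  6.0000e-02 -1.7948e+02] F [ 0.36  0.26 -3.62  0.11  0.19  0.  ] sd [0.28 0.17 0.19 0.01 0.01 0.02]
scene bail_top [(array([245.4, 198.7]), 0.61)]
scene scale_seat [(array([246.1, 203.4]), 0.42)]
scene carrier [(array([245.8, 248.7]), 0.77)]
t 17.7 [520.2 182.3 215.4] [-1.7991e+02  7.0000e-02 -1.7949e+02] F [-0.37  0.22 -3.9   0.1   0.23  0.  ] sd [0.6  0.39 0.19 0.02 0.03 0.02]
top bail_top [(array([193.6, 150.7]), 0.52)]
top scale_seat []
top carrier [(array([203.7, 159.8]), 0.57)]
pred bail [617.7 183.1 322.4] [246.9 195.6] [192.8 149.8]
```

No contact so far. Lowering 22 mm should still show the full weight if the bail is inside the hook. If it were on the tip, contact would come about 12 mm earlier.

```bash
python3 -m jog '0 0 0.002 0 0 0;0 0 0.006 0 0 0;0 0 0.01 0 0 0;0 0 0.014 0 0 0;0 0 0.018 0 0 0;0 0 0.022 0 0 0;0 0 0.026 0 0 0;0 0 0.03 0 0 0;0 0 0.034 0 0 0;0 0 0.038 0 0 0;0 0 0.041 0 0 0;0 0 0.043 0 0 0;0 0 0.044 0 0 0;0 0 0.044 0 0 0'
python3 -c "
from h import *
avg(8)"
```

```text
time_s: 19.02
ee_pos: [520.2, 182.3, 193.3]
ee_rot: [-179.9, 0.1, -179.5]
force: [0.3, 0.1, -3.0]
gripper_width: 15.6
t 19.42 [520.3 182.3 193.4] [-1.7992e+02  8.0000e-02 -1.7949e+02] F [-0.05  0.16 -3.79  0.09  0.21 -0.02] sd [0.35 0.18 0.43 0.02 0.03 0.02]
```

```bash
python3 -m jog '0 0 0.002 0 0 0;0 0 0.004 0 0 0;0 0 0.007 0 0 0;0 0 0.01 0 0 0;0 0 0.013 0 0 0;0 0 0.016 0 0 0;0 0 0.019 0 0 0;0 0 0.022 0 0 0;0 0 0.025 0 0 0;0 0 0.028 0 0 0;0 0 0.031 0 0 0;0 0 0.034 0 0 0;0 0 0.037 0 0 0;0 0 0.039 0 0 0;0 0 0.04 0 0 0;0 0 0.04 0 0 0;0 0 0.04 0 0 0'
python3 -c "
from h import *
avg(10)"
```

```text
time_s: 20.83
ee_pos: [520.4, 182.3, 173.5]
ee_rot: [-179.9, 0.1, -179.5]
force: [-0.3, 0.4, -2.2]
gripper_width: 15.7
t 21.33 [520.3 182.3 173.5] [-1.7992e+02  8.0000e-02 -1.7949e+02] F [ 0.05 -0.16 -2.03  0.12  0.05  0.01] sd [0.47 0.49 0.54 0.03 0.02 0.03]
```

The force fell from 3.8 to 2.0 N over 20 mm, so the scale is taking weight as expected. About 20 mm remain.

```bash
python3 -m jog '0 0 0.002 0 0 0;0 0 0.004 0 0 0;0 0 0.007 0 0 0;0 0 0.01 0 0 0;0 0 0.013 0 0 0;0 0 0.016 0 0 0;0 0 0.019 0 0 0;0 0 0.022 0 0 0;0 0 0.025 0 0 0;0 0 0.028 0 0 0;0 0 0.03 0 0 0;0 0 0.031 0 0 0;0 0 0.032 0 0 0;0 0 0.032 0 0 0;0 0 0.032 0 0 0;0 0 0.032 0 0 0'
python3 -c "
from h import *
avg(20)"
```

```text
time_s: 22.67
ee_pos: [520.4, 182.3, 157.6]
ee_rot: [-179.9, 0.1, -179.5]
force: [0.3, 0.7, 0.2]
gripper_width: 15.7
t 23.67 [520.4 182.3 157.5] [-1.7992e+02  9.0000e-02 -1.7949e+02] F [ 0.15  0.21 -0.45  0.1  -0.13  0.02] sd [0.45 0.44 0.36 0.04 0.03 0.03]
```

Slope between the two readings is 0.099 N/mm, matching the spring, so zero load is at TCP z≈153. I'll lower 4.5 mm more.

```bash
python3 -m jog '0 0 0.001 0 0 0;0 0 0.002 0 0 0;0 0 0.003 0 0 0;0 0 0.004 0 0 0;0 0 0.005 0 0 0;0 0 0.006 0 0 0;0 0 0.007 0 0 0;0 0 0.008 0 0 0;0 0 0.009 0 0 0;0 0 0.009 0 0 0;0 0 0.009 0 0 0'
python3 - <<'E'
from h import *
im=avg(30);np.save("s6.npy",im);cv2.imwrite("pics/s6.png",cv2.resize(im[110:310,180:340,::-1],(480,600),interpolation=2))
print(((proj("scene",state()["ee_pos"]+[97.5,.8,107])-[180,110])*3).round())
E
```

```text
time_s: 24.58
ee_pos: [520.4, 182.2, 153.0]
ee_rot: [-179.9, 0.1, -179.5]
force: [0.5, -0.6, -0.4]
gripper_width: 15.7
t 26.08 [520.4 182.3 153. ] [-1.7992e+02  9.0000e-02 -1.7949e+02] F [ 0.24 -0.08  0.16  0.08 -0.15 -0.01] sd [0.42 0.55 0.45 0.03 0.02 0.04]
[199. 322.]
```

View pics/s6.png

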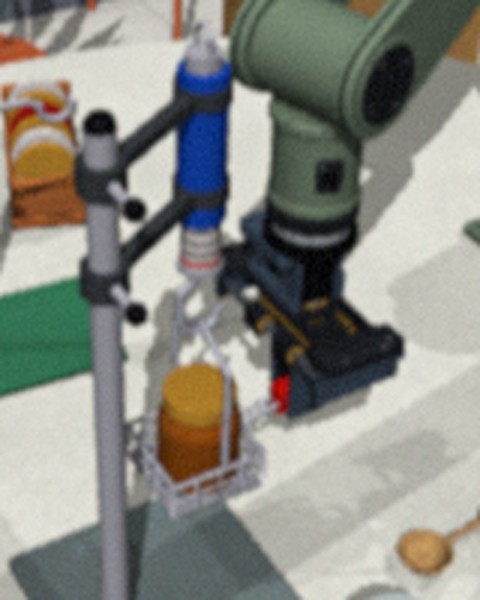

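The picture shows the bail on the scale hook, the white sleeve pulled out with its red line showing, the jar upright and the tray level. The load on the wrist is about 0, so I'll ease the grip, then open.

```bash
python3 -m jog '0 0 0 0 0 0;0 0 0 0 0 0;0 0 0 0 0 0' - 20 && python3 -m jog '0 0 0 0 0 0;0 0 0 0 0 0;0 0 0 0 0 0;0 0 0 0 0 0' - 3
python3 -c "
from h import *
avg(12)"
```

```text
time_s: 26.33
ee_pos: [520.5, 181.7, 152.9]
ee_rot: [-179.9, 0.1, -179.5]
force: [0.9, -4.4, 0.4]
gripper_width: 16.2
time_s: 26.67
ee_pos: [520.4, 181.9, 152.9]
ee_rot: [-179.9, 0.1, -179.5]
force: [0.4, 0.6, -1.1]
gripper_width: 16.0
t 27.27 [520.4 181.7 152.9] [-1.7988e+02  8.0000e-02 -1.7953e+02] F [ 0.1  -0.97 -0.26  0.03 -0.13 -0.06] sd [0.42 0.34 0.31 0.02 0.03 0.03]
```

```bash
python3 -m jog '0 0 0 0 0 0;0 0 0 0 0 0;0 0 0 0 0 0;0 0 0 0 0 0;0 0 0 0 0 0;0 0 0 0 0 0'
python3 -c "
from h import *
avg(6)"
python3 -m jog '0 0 0 0 0 0;0 0 0 0 0 0;0 0 0 0 0 0;0 0 0 0 0 0' -0.58 3
python3 - <<'E'
from h import *
for n in("scene",):
    for i in range(8):
        im=grab_frame(n);h=cv2.cvtColor(im[:,:,::-1].copy(),cv2.COLOR_BGR2HSV);m=cv2.inRange(h,(8,120,60),(22,255,255));k=np.argwhere(m[220:290,225:270]);print(k.mean(0).round(2)+[220,225],len(k),end=" ")
avg(3)
E
```

```text
time_s: 27.77
ee_pos: [520.4, 181.7, 152.9]
ee_rot: [-179.9, 0.1, -179.5]
force: [0.1, -1.2, 0.4]
gripper_width: 16.3
t 28.07 [520.4 181.7 152.9] [-1.7988e+02  8.0000e-02 -1.7953e+02] F [ 0.29 -0.42  0.02  0.05 -0.15 -0.09] sd [0.32 0.44 0.38 0.03 0.02 0.02]
time_s: 28.4
ee_pos: [520.4, 181.8, 152.9]
ee_rot: [-179.9, 0.1, -179.5]
force: [-0.9, -0.0, 0.5]
gripper_width: 19.3
[248.87 242.64] 735 [248.79 242.73] 731 [248.83 242.89] 736 [249.05 243.1 ] 738 [249.39 243.23] 743 [249.55 243.26] 740 [249.62 243.45] 750 [249.63 243.49] 751 t 28.95 [520.4 181.7 152.9] [-1.7988e+02  8.0000e-02 -1.7954e+02] F [ 0.16 -0.34 -0.02  0.09 -0.12  0.02] sd [0.62 0.33 0.25 0.04 0.03 0.01]
```

```bash
python3 -m jog '0 0 0 0 0 0;0 0 0 0 0 0;0 0 0 0 0 0;0 0 0 0 0 0;0 0 0 0 0 0;0 0 0 0 0 0' -0.2 3
cat >> h.py <<'E'
def watch(k):
    for i in range(k):
        im=grab_frame("scene");h=cv2.cvtColor(im[:,:,::-1].copy(),cv2.COLOR_BGR2HSV);m=cv2.inRange(h,(8,120,60),(22,255,255));q=np.argwhere(m[220:290,225:270]);print((q.mean(0)+[220,225]).round(2).tolist(),len(q),end=" ")
    print(state()["time_s"]);return im
E
python3 -c "
from h import *
watch(20)
# handle in wrist view between fingers
im=grab_frame('wrist');cv2.imwrite('pics/w6.png',im[:,:,::-1]);h=cv2.cvtColor(im[:,:,::-1].copy(),cv2.COLOR_BGR2HSV)
m=cv2.inRange(h,(0,180,80),(6,255,255));n,l,st,ce=cv2.connectedComponentsWithStats(m);print([st[i].tolist() for i in range(1,n) if st[i,4]>60])
print([proj('wrist',p) for p in((522,182,165),(495,182,165))])
"
```

```text
time_s: 29.45
ee_pos: [520.4, 181.7, 152.9]
ee_rot: [-179.9, 0.1, -179.5]
force: [0.3, -0.7, 0.2]
gripper_width: 37.0
[249.22, 243.09] 737 [249.22, 243.23] 743 [249.12, 243.21] 744 [249.21, 243.2] 743 [249.12, 243.24] 741 [249.16, 243.2] 740 [249.21, 243.16] 740 [249.21, 243.23] 742 [249.16, 243.26] 742 [249.23, 243.28] 747 [249.26, 243.18] 743 [249.17, 243.23] 741 [249.23, 243.22] 745 [249.17, 243.25] 746 [249.19, 243.2] 742 [249.24, 243.18] 742 [249.19, 243.18] 741 [249.22, 243.21] 741 [249.17, 243.19] 740 [249.11, 243.19] 744 30.45
[[237, 216, 25, 45, 899], [236, 286, 25, 9, 179]]
[array([254.27083541, 266.45077262]), array([254.70718055, 221.92784355])]
```

The carrier hangs still, with the handle clear between the open fingers. Retreat up, then back.

```bash
python3 -m jog '0 0 -0.004 0 0 0;0 0 -0.012 0 0 0;0 0 -0.022 0 0 0;0 0 -0.034 0 0 0;0 0 -0.046 0 0 0;0 0 -0.06 0 0 0;0 0 -0.075 0 0 0;0 0 -0.09 0 0 0;0 0 -0.105 0 0 0;0 0 -0.12 0 0 0;0.02 0 -0.13 0 0 0;0.05 0 -0.13 0 0 0;0.09 0 -0.13 0 0 0;0.13 0 -0.13 0 0 0;0.17 0 -0.13 0 0 0;0.19 0 -0.13 0 0 0;0.2 0 -0.13 0 0 0;0.2 0 -0.13 0 0 0;0.2 0 -0.13 0 0 0'
python3 - <<'E'
from h import *
im=watch(20);s=state();print(s["ee_pos"].round(1),s["force"].round(2),np.abs(s["qvel"]).max())
C=cam("scene")
for n in("scene","top"):
    grab_frame(n)
    for q in("bail_top","scale_seat","carrier","handle","jar"):print(n,q,[(np.round(d["location"],1).tolist(),round(d["confidence"],2)) for d in tip_of(q,n)[:3]])
b=np.array([617.7,183,260]);print(proj("scene",b),proj("top",b),"jar/org",proj("scene",b-[0,0,158]),"handle",proj("scene",b+[-98,0,-110]),proj("top",b+[-98,0,-110]))
a=np.load("s6.npy").astype(int);d=np.abs(cv2.GaussianBlur(im.astype(np.float32),(0,0),1.5)-cv2.GaussianBlur(a.astype(np.float32),(0,0),1.5)).max(2)
print("diff bbox left part",[np.argwhere(d[150:300,150:262]>40).min(0),np.argwhere(d[150:300,150:262]>40).max(0)] if (d[150:300,150:262]>40).any() else None)
E
```

```text
time_s: 32.08
ee_pos: [421.0, 181.2, 218.1]
ee_rot: [-179.9, 0.2, -179.5]
force: [0.2, 1.0, 0.0]
gripper_width: 36.6
[249.18, 243.26] 745 [249.25, 243.26] 744 [249.14, 243.27] 746 [249.18, 243.17] 741 [249.18, 243.19] 743 [249.18, 243.21] 743 [249.17, 243.2] 743 [249.21, 243.2] 742 [249.21, 243.22] 744 [249.19, 243.18] 739 [249.14, 243.14] 736 [249.14, 243.22] 743 [249.18, 243.24] 747 [249.2, 243.22] 742 [249.2, 243.19] 742 [249.22, 243.28] 748 [249.14, 243.19] 741 [249.15, 243.23] 742 [249.19, 243.25] 744 [249.2, 243.27] 747 33.0833
[420.4 181.  217.8] [-0.33 -0.48 -0.25] 0.10087833746556904
scene bail_top [([247.4, 217.1], 0.94)]
scene scale_seat []
scene carrier [([245.0, 263.5], 0.56)]
scene handle [([276.3, 240.0], 0.6), ([247.2, 218.2], 0.41)]
scene jar [([275.9, 357.7], 0.93), ([245.0, 264.8], 0.81), ([308.6, 347.3], 0.63)]
top bail_top [([194.6, 151.3], 0.59)]
top scale_seat [([192.9, 153.0], 0.63)]
top carrier [([204.7, 164.1], 0.76), ([203.8, 162.6], 0.43)]
top handle [([203.6, 189.7], 0.96)]
top jar [([148.6, 185.7], 0.7), ([204.7, 160.9], 0.66), ([177.2, 237.4], 0.65)]
[246.49250816 217.11564486] [196.22811683 154.41098783] jar/org [245.66817634 265.57224527] handle [279.32234686 239.144074  ] [201.25900256 190.44046165]
diff bbox left part [array([31, 80]), array([104, 111])]
```

The carrier hangs still and level on the scale, and the robot is clear, so I'm handing the job in.

```bash
python3 -c "
from workcell import *
print(job_done())"
```

```text
the job is handed in; nothing more can be done
None
```

The carrier with the jar of dulce is hanging still and level on the scale hook. I handed the job in at about 33 s of the 72 s allowed.

**What I did:** I gripped the red handle at 60 N, lifted the carrier 28 mm off the plain hook and carried it level to the scale. I passed the bail over the scale hook's tip and lowered it in stages. I let go once the wrist force had fallen from about 3.8 N to about 0, which puts the carrier and jar at roughly 390 g and the scale at about 39 mm. Then I eased the grip, opened the fingers and drew the arm back.

**Last checks:**
- **Stillness:** the jar's position in 20 scene pictures after I backed away varied by only about 0.1 px.
- **Level and on the hook:** the bail, tray and jar positions in the scene view were within about 2 px of a level hang, and the handle within about 3 px.
- **Robot clear:** the TCP was about 100 mm back from the handle, with no force on the tool beyond sensor noise.

**Less certain:**
- **Shift on release:** the jar moved about 0.5 to 1 px in the picture (around 2 mm) as the fingers opened, then stopped at once.
- **Force on easing the grip:** the wrist showed one brief reading of about 4 N sideways.
- **Weight at release:** the wrist force sensor is noisy, so the balance point is good to about 1 to 2 mm of scale travel.
- **Scale-hook detection:** it was weak in the last pictures, with no hit in the scene view. I relied on the bail position and the force instead.
- **Bystanders:** I made no separate before-and-after check of them, but the arm and carrier kept clear of them throughout.

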